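# Hang the painted tree to dry and hold the drip tray under it

## Robot

A 6-joint arm with a two-finger parallel gripper is mounted at the origin on the work surface. World frame = base frame: x ahead of the robot, y to its left, z up, the work surface at z = 0. Lengths are in m, angles in rad, forces in N, time in s.
With the tool pointing down it reaches from about 0.325 to 0.9 m from the base axis. Payload 3.5 kg.
Tool frame: the origin (TCP) lies midway between the tips of the shut fingers; the grasp point (between the pads) lies 19 mm behind it; z points along the fingers, y is the line along which they close (so a half turn about z gives the same grasp; the last joint's range is limited). The gripper opens to 85 mm and grips with 20 to 120 N. Pads are 22 mm wide; open, the fingers measure 114 mm over their backs; the gripper's body (76 mm by 85 mm) begins 54 mm behind the grasp point. The pads swing forward as they close: fully open they stand 13 mm farther back than shut.
Start: joints at [1.197, 0.276, -0.026, 1.268, 0, 1.467], TCP at [0.167, 0.602, 0.231] pointing down, gripper open.
Joint ranges: [-3.12, 3.12], [-0.85, 1.88], [-1.08, 1.24], [-1.95, 2.15], [-1.57, 1.53], [-3.14, 3.14]. Speed limits (rad/s): [2.57, 2.57, 3.14, 3.14, 3.14, 3.14].

## Interface

Orientations are given as [roll, pitch, yaw] about the fixed x, y, z axes, in that order (R = Rz(yaw) Ry(pitch) Rx(roll)).
In Python, from rig import manip, vision, job, spotter gives the robot as it stands. The module is installed in compiled form; this text tells all that it offers.
- The arm moves only by the tool creep_tool, called after ">>>" as name(argument=value, ...), one argument or row to a line, values as JSON. Schema: {"type":"object","properties":{"steps":{"type":"object","properties":{"sx":{"type":"array","items":{"type":"number"},"minItems":1,"maxItems":8},"sy":{"type":"array","items":{"type":"number"},"minItems":1,"maxItems":8},"sz":{"type":"array","items":{"type":"number"},"minItems":1,"maxItems":8},"rz":{"type":"array","items":{"type":"number"},"minItems":1,"maxItems":8},"aperture":{"type":"array","items":{"type":"number"},"minItems":1,"maxItems":8}},"additionalProperties":false,"required":["sx","sy","sz","rz","aperture"]},"squeeze":{"type":"number"},"only":{"type":"string"},"quiet":{"type":"boolean"},"lines":{"type":"string"}},"required":["steps"],"additionalProperties":false}. steps is an object with one list for each field, all of the same length, 1 to 8, a row being the entries at one place: sx, sy, sz (the shift in units of 20 mm), rz (a turn about the tool's z in units of 0.05 rad), aperture (the finger opening in m); each row is the pose to reach, as a shift and turn from the pose commanded when the call began, along the tool's axes at that moment; what a row does not reach only later rows make up. A row lasts 1/8 s, in which the tool goes at most 0.0625 m and 0.188 rad, less where a joint would pass 70% of its speed; a pose out of reach is approached as far as the arm can. The fingers move at their own pace and stop on an object; squeeze is the grip in N (left out, the last holds). Time passes only in rows, so rows that do not move let the fingers close. The tool returns the time, the measured TCP pose, the force, the opening and the grip force at its end. only (a regular expression) keeps the lines of the reply that match it, lines (a string "A,B") keeps lines A to B, and quiet returns only ok. Input that does not fit is refused with a message, and nothing moves.
- manip.state(): the state, without advancing time (a new reading comes with each control period).
- vision.get_image(name): name is "scene" or "top"; returns a dict with "pixels" (400x640x3 uint8, red, green, blue), "camera_matrix" (3x3 intrinsics, pixels), "eye" and "orientation" of the camera in the world. Camera axes: x right, y up, looking along -z (the intrinsics and any distortion apply to the point x, -y, -z); pixel columns grow to the right and rows downward; lengths in m; the calibration is good to about 2 mm. A picture is of the moment at which its call begins. There is no depth.
- job.finish_job(): hands the job in; it is judged then, once.
Trained networks look in a picture, given as the dict that the camera call returned (one of the last four; its "shot" number tells which), for a name from the list of things; names that differ only in an ending like _2 or _b are one class to them, and where a whole thing is asked for, a point or a joint stands for the part that bears it (a point fixed in the world has none). Each returns a list of dicts, best first, with "confidence" (0 to 1); they miss things now and then, are a little off and sometimes report something else, mostly with a low value. They report only what shows in the picture. A call takes as long as a camera call.
- spotter.regions_of(picture, query): "pixels" (400x640 bool, what is visible of it) and "box" ([left, top, width, height] in pixels, round what is visible of it).
The state is a dict: "time_s": time; "qpos": joint angles; "qd": joint speeds; "joint_efforts": joint torques, N m; "eef_pos": TCP position; "eef_rot": TCP orientation; "force": force on the tool from outside, world axes, zero at the start; "wrist_torque": the same for the moment, N m; "width": finger opening in m; "grip_force": force on a finger pad.
Only numpy, scipy, OpenCV 4.12 (cv2) and the standard library are available. Lean on these libraries where they do the work, as an engineer would, in place of code of your own. Each camera call takes 0.05 s, during which the arm holds its last target. There are 200 camera calls.

## Task

Take the green tree-shaped frame out of its slotted block (its bare wooden tab is easy to grip) and hang it on the drying stand's steel bar, with the bar through the frame, and let go of it. Then pull the red handle of the spring-return drip tray out until the orange pointer is level with the red clip on the scale, and keep holding it there: finish with the fingers still holding the handle, because the tray springs back if let go. Leave the glue bottle, the little ornament and the bead jar standing where they are.

Things in the scene. Friction and masses are not known exactly. Their poses are not given: they have to be found in the camera images.
- tree: Loose flat upright triangular frame like a Christmas tree, green, with a bare wooden tab on top; same front and back. 14 thick (x), 140 wide at the foot (y), 190 tall (z up), about 0.1 kg. Origin: centre of underside. Bars 14 wide; the opening runs from height 14 (100 wide) to a point at 132 and is 62 wide at 60. Tab: 14 (x) by 24 (y), height 142 to 190. Starts in the block's slot.
- tab (a point): Point on the axis of the tree's tab, 12 below the tab's top and 178 above the tree's underside: a good place to pinch it from above, across its 14 thickness. Axes as the tree's.
- notch (a point): Point in the tree's opening, 117 above its underside: where the centre of the stand's bar lies when the tree hangs on it. Axes as the tree's.
- block: Fixed light-wood block, 66 by 160 by 36 high, with a slot along its y, 18 wide, 24 deep, floor at height 12, open at both ends, in which the tree stands. Origin: centre of the underside.
- stand: Fixed drying stand. Plywood base 12 thick, x = 75 to 260, y = -110 to 110 in its frame; posts at x = 200, y = +-95 carry a 20 by 20 crossbeam, top at 205. From its middle a steel bar sticks out level along -x (towards the robot) to a free end with a black knob 20 in diameter (x = 75 to 85). Origin on the bench under the tray handle's home; x from handle to posts, z up.
- bar (a point): Point on the axis of the stand's steel bar (12 in diameter), half way along it: x = 135, height 195 in the stand's frame, 60 from the free end's tip, 55 from the crossbeam. The tree goes on over the free end, moving along the stand's +x, its own x along the bar. Axes as the stand's.
- tray: Sliding part of the stand: red cross-handle, two steel rods (10 in diameter, y = +-50) and an aluminium drip tray (115 by 130, rim at height 46; x = 145 to 260 at home). Slides level along the stand's -x from 0 (home, the start) to 100 mm; a spring pulls it home with 2 N at home plus 0.9 N per 10 mm. Origin as the stand's when home, moving with it; axes as the stand's.
- handle (a point): Middle of the red cross-handle: a round bar along the stand's y, 14 in diameter, 110 long, centre 42 above the bench. Between the rods (90 clear) it is free on all sides, with nothing but the bench below it. Moves with the slide. Axes as the stand's.
- pointer (a point): Tip of the orange pointer that moves with the tray on the stand's +y side, beside the white scale; 44 above the bench, at x = 165 of the stand when home. Axes as the stand's.
- mark (a point): The mark: the red clip that sits on the white scale, half way through its thickness, at its end beside the pointer (clip 4 thick along the stand's x, 22 wide, 16 tall). The pointer is on the mark when both have the same x in the stand's frame. It lies 55 to 75 mm from the pointer's home, towards the stand's -x. Axes as the stand's.
- glue: Bystander: white glue bottle with orange cap, 58 in diameter, 150 tall. Origin: centre of the underside.
- ornament: Bystander: finished ornament of three green discs on a white 56 mm cube-like foot, 68 across, 120 tall. Origin: centre of the underside.
- jar: Bystander: glass jar with yellow lid, 60 in diameter, 75 tall. Origin: centre of the underside.

How it is judged:
On the way, in this order (a step that is already met when the one before it is completed fails the run):
1. the tree hangs on the bar, released (x of notch in the frame of bar between -0.05 and 0.05 m and y of notch in the frame of bar between -0.015 and 0.015 m and z of notch in the frame of bar between -0.012 and 0.012 m and angle between tree's own z axis and vertical below 0.25 rad and contact force between tree and stand above 0.3 N and contact force between tree and the arm below 0.05 N and contact force between tree and the fingers below 0.05 N and contact force between tree and tray below 0.05 N and linear speed of tree below 0.05 m/s), for 0.2 s.
2. the tray is held at the mark (x of pointer in the frame of mark between -0.006 and 0.006 m and contact force between the fingers and tray above 2 N and linear speed of tray below 0.02 m/s), for 0.3 s.
At the end, for the whole second after the job is handed in: The tree hangs still on the bar (notch within 50 mm of the bar point along the bar, 15 mm sideways, 12 mm in height), upright within 0.25 rad, touched by neither robot nor tray; the pointer is still, within 6 mm of the mark along the slide, and the fingers hold the tray with over 2 N (all of step 1 and all of step 2); the arm keeps its last pose, push and grip.
It fails at once if the glue bottle is pushed away or knocked over (distance of glue from where it was at the start of the episode above 0.03 m or angle between glue's own z axis and vertical above 0.5 rad).
It fails at once if the finished ornament is pushed away or knocked over (distance of ornament from where it was at the start of the episode above 0.03 m or angle between ornament's own z axis and vertical above 0.5 rad).
It fails at once if the bead jar is pushed away or knocked over (distance of jar from where it was at the start of the episode above 0.03 m or angle between jar's own z axis and vertical above 0.5 rad).
It also fails if it takes over 64 s, if anything falls off the work surface, if the arm or the gripper's body presses on something with over 40 N, if the wrist force passes 120 N, or if a joint passes its speed limit or range.

## Working session

There is one attempt and no reset: what is moved stays moved. The work goes in short steps, Python scripts to look and compute and a tool call to move; the robot and the scene stay as the last step left them, time stands still between calls to the robot, and variables do not carry over. Pictures are saved under pics/ and viewed, at most 10 in all, crops included, and the job is handed in when it is done.

```bash
mkdir -p pics; cat > h.py <<'E'
import numpy as np, cv2
from rig import manip, vision, job, spotter
from scipy.spatial.transform import Rotation as Rn
def camR(p):
    o=np.array(p["orientation"],float)
    return o if o.shape==(3,3) else (Rn.from_euler('xyz',o).as_matrix() if o.size==3 else None)
def ray(p,u,v):
    K=np.array(p["camera_matrix"]); x=np.linalg.solve(K,[u,v,1.0])
    return camR(p)@np.array([x[0],-x[1],-x[2]])
def atz(p,u,v,z):
    e=np.array(p["eye"]); d=ray(p,u,v); return e+d*(z-e[2])/d[2]
def proj(p,X):
    c=camR(p).T@(np.array(X)-np.array(p["eye"])); q=np.array(p["camera_matrix"])@np.array([c[0],-c[1],-c[2]]); return q[:2]/q[2]
def save(p,n,crop=None,s=1):
    im=p["pixels"][:,:,::-1]
    if crop: l,t,w,h=crop; im=im[t:t+h,l:l+w]
    cv2.imwrite('pics/'+n,cv2.resize(im,None,fx=s,fy=s,interpolation=cv2.INTER_CUBIC))
E
python3 - <<'E'
from h import *
for n in("scene","top"):
    p=vision.get_image(n); print(n,{k:v for k,v in p.items() if k!="pixels"}); save(p,n+"0.png")
    for q in["tree","block","stand","tray","pointer","mark","glue","ornament","jar"]:
        r=spotter.regions_of(p,q); print(q,[(round(float(a["confidence"]),2),a["box"]) for a in r[:2]])
E
```

```text
scene {'camera_matrix': array([[467.22500668,   0.        , 319.48481082],
       [  0.        , 467.22500668, 191.76828178],
       [  0.        ,   0.        ,   1.        ]]), 'eye': array([1.19180255, 0.47574652, 0.9112999 ]), 'orientation': array([ 0.773088  , -0.00952213,  2.13378435]), 'shot': 1}
tree [(0.76, [204.7, 113.9, 54.6, 56.5])]
block [(0.92, [202.9, 151.5, 60.7, 32.4])]
stand [(0.79, [247.3, 185.5, 118.0, 138.3])]
tray [(0.78, [264.3, 206.0, 89.3, 104.8])]
pointer [(0.76, [261.3, 203.5, 94.4, 106.9])]
mark [(0.7, [245.1, 182.3, 119.5, 142.0]), (0.44, [349.6, 248.4, 12.1, 8.3])]
glue [(0.7, [177.8, 162.2, 26.7, 53.0])]
ornament [(0.62, [411.2, 204.9, 33.1, 46.1])]
jar [(0.64, [413.2, 292.7, 33.5, 37.8]), (0.61, [351.0, 248.1, 11.7, 9.9])]
top {'camera_matrix': array([[436.08685037,   0.        , 326.05372486],
       [  0.        , 436.08685037, 194.88525072],
       [  0.        ,   0.        ,   1.        ]]), 'eye': array([0.41645033, 0.06233943, 1.26933051]), 'orientation': array([ 0.10215407, -0.01261948, -1.58364937]), 'shot': 2}
tree [(0.9, [402.2, 193.0, 46.6, 24.2]), (0.59, [271.1, 121.7, 54.3, 87.5])]
block [(0.87, [394.5, 187.6, 56.0, 41.8])]
stand [(0.96, [250.7, 111.2, 92.9, 100.4]), (0.16, [273.2, 114.8, 53.1, 94.7])]
tray [(0.76, [272.1, 111.5, 53.6, 99.4])]
pointer [(0.22, [411.1, 143.0, 33.7, 21.7])]
mark [(0.34, [218.2, 222.7, 22.7, 22.4])]
glue [(0.76, [414.3, 139.0, 30.1, 26.9])]
ornament [(0.97, [220.3, 222.0, 23.2, 23.1])]
jar [(0.7, [185.6, 147.1, 27.4, 27.7])]
```

```bash
python3 - <<'E'
import cv2
a=cv2.imread('pics/scene0.png')[90:350,160:480];cv2.imwrite('pics/s1.png',cv2.resize(a,None,fx=2.3,fy=2.3,interpolation=2))
a=cv2.imread('pics/top0.png')[90:260,170:470];cv2.imwrite('pics/t1.png',cv2.resize(a,None,fx=2.5,fy=2.5,interpolation=2))
E
```

```text
(no output)
```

View pics/s1.png

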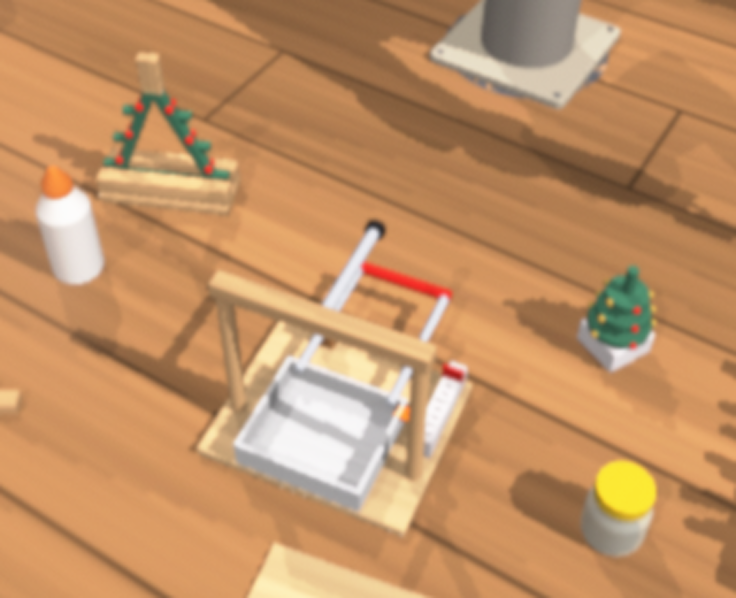

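View pics/t1.png

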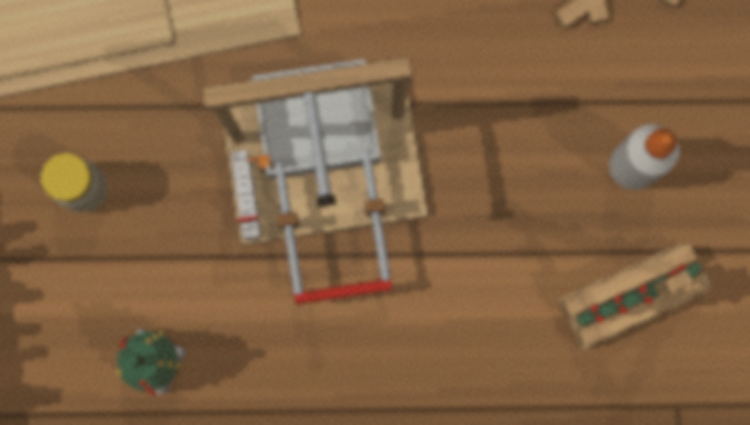

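The scene picture shows the tree standing in its block at the left, tab near (224,122). The glue is at (190,190), the stand in the middle with its black knob at (323,190) and red handle from (319,206) to (355,218), and the clip near (356,252). The top picture shows the same: handle from (289,210) to (326,204), knob (300,170), clip (268,178), pointer (275,155) and tab (444,204). Next I'll fit the poses numerically.

```bash
cat > fit.py <<'E'
from h import *
from scipy.optimize import least_squares
S=vision.get_image("scene");T=vision.get_image("top")
def blobs(p,lo,hi,box):
    l,t,w,h=box; hsv=cv2.cvtColor(p["pixels"],cv2.COLOR_RGB2HSV); m=cv2.inRange(hsv,np.array(lo),np.array(hi))
    if lo[0]==0 and hi[0]<=4: m|=cv2.inRange(hsv,np.array((174,)+lo[1:]),np.array((180,)+hi[1:]))
    z=np.zeros_like(m); z[t:t+h,l:l+w]=m[t:t+h,l:l+w]
    n,L,st,c=cv2.connectedComponentsWithStats(z)
    return sorted([(int(st[i,4]),c[i].round(1).tolist(),st[i,:4].tolist()) for i in range(1,n)],reverse=True)[:3]
if __name__=="__main__":
    for n,p,b in(("S",S,(245,180,125,110)),("T",T,(250,110,95,110))):
        print(n,"red",blobs(p,(0,150,90),(4,255,255),b)); print("orange",blobs(p,(5,190,150),(18,255,255),b)); print("black",blobs(p,(0,0,0),(180,255,50),b))
    r=spotter.regions_of(T,"block")[0]["pixels"]|spotter.regions_of(T,"tree")[0]["pixels"]
    c=cv2.findContours(r.astype(np.uint8),cv2.RETR_EXTERNAL,cv2.CHAIN_APPROX_NONE)[0]; c=max(c,key=len)
    print("blk",[atz(T,*q,0.036).round(4).tolist() for q in cv2.boxPoints(cv2.minAreaRect(c))])
    for n,p in(("S",S),("T",T)):
        cv2.imwrite(f"pics/c{n}.png",np.hstack([cv2.resize(p["pixels"][t:t+65,l:l+65,::-1],(390,390),interpolation=cv2.INTER_CUBIC) for l,t in([(200,110),(310,180)] if n=="S" else [(395,180),(270,155)])]))
E
python3 fit.py; python3 -c "
import cv2,numpy as np
a=cv2.imread('pics/cS.png');b=cv2.imread('pics/cT.png');cv2.imwrite('pics/c.png',cv2.resize(np.vstack([a,b]),(600,600)))"
```

```text
S red [(153, [335.5, 211.8], [318, 205, 38, 14]), (25, [356.1, 251.6], [353, 249, 8, 6])]
orange [(7, [336.6, 269.7], [336, 268, 2, 4]), (1, [346.0, 213.0], [346, 213, 1, 1])]
black []
T red [(126, [307.4, 206.1], [289, 202, 37, 9])]
orange []
black []
blk [[0.4991, -0.1421, 0.036], [0.5724, -0.2944, 0.036], [0.5089, -0.3233, 0.036], [0.4365, -0.1715, 0.036]]
```

View pics/c.png

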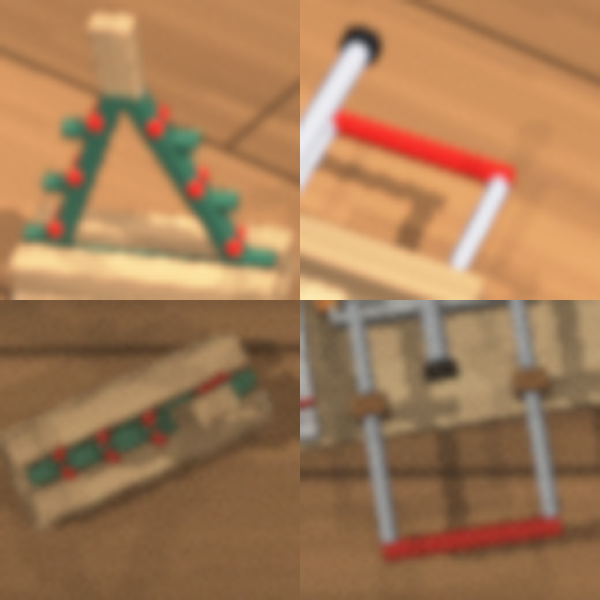

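The close-ups show the tab's top face at scene (224.3,114.4) and top (441.6,202.7). The knob is at scene (323.4,189.8) and top (300.6,170.2). The handle's ends are at top (288,209.6) and (326.8,203.8).

```bash
cat > fit2.py <<'E'
from fit import *
def st(P,v): x,y,a=P; c,s=np.cos(a),np.sin(a); return [x+c*v[0]-s*v[1],y+s*v[0]+c*v[1],v[2]]
obs=[(T,(288,209.6),(0,.055,.042)),(T,(326.8,203.8),(0,-.055,.042)),(T,(307.4,206.1),(0,0,.045)),(S,(355.8,218),(0,.055,.042)),(T,(300.6,170.2),(.08,0,.195)),(S,(323.4,189.8),(.08,0,.195))]
f=lambda P:np.concatenate([proj(p,st(P,v))-uv for p,uv,v in obs])
r=least_squares(f,[.45,.1,0],loss='soft_l1'); P=r.x
if __name__=="__main__":
    print("stand",P,f(P).round(1)); print("bar",st(P,(.135,0,.195)),"tip",st(P,(.075,0,.195)))
    # clip & pointer, in stand frame, scene
    c,s=np.cos(P[2]),np.sin(P[2])
    for n,uv,z in(("clip",(356.1,251.6),.05),("ptr",(336.6,269.7),.044)):
        w=atz(S,*uv,z); d=w[:2]-P[:2]; print(n,w,c*d[0]+s*d[1],-s*d[0]+c*d[1])
    g=lambda X:np.concatenate([proj(S,X)-(224.3,114.4),proj(T,X)-(441.6,202.7)])
    q=least_squares(g,[.5,-.2,.2]); print("tabtop",q.x,q.fun.round(1))
    for z in(.190,.202): print(atz(S,224.3,114.4,z),atz(T,441.6,202.7,z))
E
python3 fit2.py
```

```text
stand [0.50903871 0.09865181 0.15720802] [-0.   0.4 -0.3 -0.3 -0.2  0.6 -0.7  0.5 -0.5  0.3 -0.6 -0.1]
bar [np.float64(0.64237392621085), np.float64(0.1197875768755914), 0.195] tip [np.float64(0.5831138312688786), np.float64(0.11039390094608743), 0.195]
clip [0.59329351 0.20694275 0.05      ] 0.10016995446686669 0.09376448467092358
ptr [0.65653909 0.19286192 0.044     ] 0.16043109237166442 0.06995549722177771
tabtop [ 0.50253011 -0.23633444  0.20180376] [-0.4 -0.1 -0.3  0.2]
[ 0.49075844 -0.24721739  0.19      ] [ 0.50401462 -0.24039692  0.19      ]
[ 0.50242145 -0.23518971  0.202     ] [ 0.50304108 -0.2370311   0.202     ]
```

Both views agree: the tab top is at height 0.202, as it must be for a tree standing on the slot floor (12 + 190), and the fit's residuals are under 1 px.

```bash
cat > go.py <<'E'
import sys
from h import *
# go.py x y z yaw : shift in current tool axes (measured pose) and turn
s=manip.state(); r=np.array(s["eef_rot"],float); R=r if r.shape==(3,3) else Rn.from_euler('xyz',r).as_matrix()
x=list(map(float,sys.argv[1:]))
d=R.T@(np.array(x[:3])-s["eef_pos"]); Rt=Rn.from_euler('xyz',[np.pi,0,x[3]]).as_matrix()
print("t",s["time_s"],"pos",np.round(s["eef_pos"],4),"rpy",Rn.from_matrix(R).as_euler('xyz').round(4),"q6",np.round(s["qpos"],3),"w",s["width"])
print("shift",d.round(4),"rotvec in tool",Rn.from_matrix(R.T@Rt).as_rotvec().round(4))
E
python3 go.py 0.5025 -0.236 0.25 2.017;python3 go.py 0.5025 -0.236 0.25 -1.125
```

```text
t 1.3 pos [0.1672 0.6022 0.2313] rpy [-3.1416  0.      2.8708] q6 [ 1.197  0.276 -0.026  1.268 -0.     1.467] w 0.08493600802898876
shift [-0.5473 -0.718  -0.0187] rotvec in tool [0.     0.     0.8538]
t 1.3 pos [0.1672 0.6022 0.2313] rpy [-3.1416  0.      2.8708] q6 [ 1.197  0.276 -0.026  1.268 -0.     1.467] w 0.08493600802898876
shift [-0.5473 -0.718  -0.0187] rotvec in tool [-0.      0.     -2.2874]
```

Careful with the scale: shifts go in units of 20 mm and turns go in units of 0.05 rad. That gives: -0.29 m is -14.5, -0.06 m is -3, 0.3 rad is 6.

>>> creep_tool(
  steps={"sx":[-1.8, -3.6, -5.45, -7.25, -9.1, -10.9, -12.75, -14.5], "sy":[-2.4, -4.75, -7.15, -9.5, -11.9, -14.3, -16.7, -19], "sz":[-1, -2, -3, -3, -3, -3, -3, -3], "rz":[1.2, 2.4, 3.6, 4.8, 6, 7.2, 8.4, 9.6], "aperture":[0.085, 0.085, 0.085, 0.085, 0.085, 0.085, 0.085, 0.085]},
)

```text
time_s: 2.3
eef_pos: [0.3455, 0.1567, 0.2917]
eef_rot: [3.14, 0.001, 2.389]
force: [0.2, 0.4, 0.7]
width: 0.0848
grip_force: 0.0
```

```bash
python3 go.py 0.5025 -0.236 0.25 2.017
```

```text
t 2.3 pos [0.3455 0.1567 0.2917] rpy [3.1401e+00 1.0000e-03 2.3890e+00] q6 [ 0.255 -0.203 -0.399  1.372 -0.     1.008] w 0.08479056929400143
shift [-0.383  -0.1794  0.0418] rotvec in tool [0.0016 0.0007 0.372 ]
```

Converted, -0.383 m is -19.15, -0.33 m is -16.5, 0.374 rad is 7.48.

>>> creep_tool(
  steps={"sx":[-2.75, -5.5, -8.25, -11, -13.75, -16.5, -19.15, -19.15], "sy":[-1.3, -2.6, -3.9, -5.2, -6.5, -7.75, -8.95, -8.95], "sz":[0, 0, 0, 0, 0, 0, 0, 0], "rz":[1, 2, 3.2, 4.4, 5.6, 6.8, 7.48, 7.48], "aperture":[0.085, 0.085, 0.085, 0.085, 0.085, 0.085, 0.085, 0.085]},
)

```text
time_s: 3.3
eef_pos: [0.504, -0.2373, 0.2906]
eef_rot: [-3.141, 0.001, 2.013]
force: [-0.2, 0.5, 0.5]
width: 0.0847
grip_force: 0.0
```

```bash
python3 go.py 0.5025 -0.236 0.172 2.017
python3 - <<'E'
from h import *
p=vision.get_image("scene");q=vision.get_image("top")
a=cv2.resize(p["pixels"][70:200,180:310,::-1],(390,390),interpolation=2);b=cv2.resize(q["pixels"][140:270,360:490,::-1],(390,390),interpolation=2)
cv2.imwrite('pics/pre.png',np.hstack([a,b]))
E
```

```text
t 3.3 pos [ 0.504  -0.2373  0.2906] rpy [-3.1414e+00  6.0000e-04  2.0126e+00] q6 [-0.556  0.13  -0.082  1.358 -0.     0.573] w 0.08472032470386068
shift [ 0.0019 -0.0008  0.1185] rotvec in tool [-0.0001  0.0006 -0.0044]
```

View pics/pre.png

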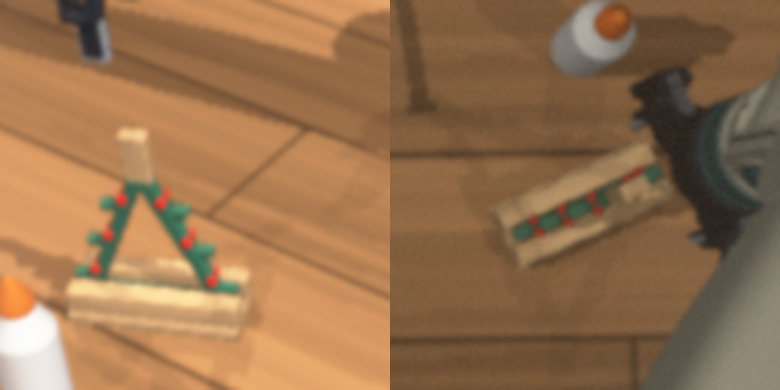

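The scene view shows the tree undisturbed at left of centre with the gripper out of frame upper left. The top view shows the gripper lower right of the tab. I'll check this against the projected TCP.

```bash
python3 - <<'E'
from h import *
s=manip.state()
for n in("scene","top"):
    p=vision.get_image(n); t=np.array(s["eef_pos"])
    print(n,proj(p,t),proj(p,t+[0,0,.06]),proj(p,[.5025,-.236,.202]),proj(p,[.5025,-.236,.012]))
print(s["eef_pos"],s["time_s"])
E
```

```text
scene [219.64085173  84.16442952] [215.88668052  61.57136371] [224.03195578 114.310664  ] [233.26427018 169.48700338]
top [451.02778455 199.62113352] [459.43522188 197.04634337] [441.19190926 202.92373924] [423.14303974 208.40780358]
[ 0.50255913 -0.23376423  0.2909065 ] 3.4
```

The gripper's fingertips match the projection (the midpoint in the top picture is about (452,199)), so the TCP is over the tab. Now down and grip.

```bash
python3 go.py 0.5025 -0.236 0.169 2.017
```

```text
t 3.5 pos [ 0.5023 -0.2326  0.2914] rpy [-3.1414e+00 -8.0000e-04  2.0178e+00] q6 [-0.55   0.124 -0.087  1.36   0.     0.573] w 0.0849927511817435
shift [-0.0033 -0.0013  0.1224] rotvec in tool [-0.0002 -0.0008  0.0008]
```

>>> creep_tool(
  steps={"sx":[0.1, 0.1, 0.1, 0.1, 0.1], "sy":[-0.05, -0.05, -0.05, -0.05, -0.05], "sz":[2, 4, 5.5, 6.1, 6.1], "rz":[0, 0, 0, 0, 0], "aperture":[0.085, 0.085, 0.085, 0.085, 0.085]},
)

```text
time_s: 4.12
eef_pos: [0.5007, -0.2313, 0.1693]
eef_rot: [-3.141, -0.001, 2.018]
force: [-0.6, -0.4, 0.5]
width: 0.0849
grip_force: 0.0
```

```bash
python3 go.py 0.5025 -0.236 0.169 2.017
```

```text
t 4.125 pos [ 0.5007 -0.2313  0.1693] rpy [-3.1412e+00 -7.0000e-04  2.0180e+00] q6 [-0.55   0.189 -0.273  1.11   0.     0.574] w 0.08492238346440775
shift [-0.005  -0.0005  0.0003] rotvec in tool [-0.0004 -0.0007  0.001 ]
```

Converted, -0.005 m is -0.25.

>>> creep_tool(
  steps={"sx":[-0.25, -0.25, -0.25, -0.25, -0.25, -0.25, -0.25, -0.25], "sy":[0, 0, 0, 0, 0, 0, 0, 0], "sz":[0, 0, 0, 0, 0, 0, 0, 0], "rz":[0, 0, 0, 0, 0, 0, 0, 0], "aperture":[0.085, 0.085, 0.04, 0.0, 0, 0, 0, 0]},
  squeeze=50,
)

```text
time_s: 5.12
eef_pos: [0.5035, -0.2369, 0.1694]
eef_rot: [3.141, 0.0, 2.017]
force: [0.4, -1.3, 0.2]
width: 0.0135
grip_force: 49.8
```

```bash
python3 go.py 0.5025 -0.236 0.169 2.017
```

```text
t 5.125 pos [ 0.5035 -0.2369  0.1694] rpy [3.1413e+00 3.0000e-04 2.0168e+00] q6 [-0.556  0.196 -0.264  1.111  0.     0.569] w 0.013512673569610488
shift [ 0.0012 -0.0005  0.0004] rotvec in tool [ 0.0003  0.0003 -0.0002]
```

>>> creep_tool(
  steps={"sx":[0, 0, 0, 0, 0, 0], "sy":[0, 0, 0, 0, 0, 0], "sz":[-1, -3, -5, -5.75, -5.75, -5.75], "rz":[0, 0, 0, 0, 0, 0], "aperture":[0, 0, 0, 0, 0, 0]},
)

```text
time_s: 5.88
eef_pos: [0.5023, -0.2362, 0.2821]
eef_rot: [-3.14, -0.003, 2.017]
force: [-0.3, 0.9, -1.3]
width: 0.0133
grip_force: 49.5
```

```bash
python3 go.py 0.519 0.1 0.284 1.728
```

```text
t 5.875 pos [ 0.5023 -0.2362  0.2821] rpy [-3.1396e+00 -3.0000e-03  2.0168e+00] q6 [-0.556  0.132 -0.098  1.345 -0.     0.569] w 0.013307966820229692
shift [ 0.2961  0.1601 -0.0013] rotvec in tool [-0.0024 -0.0027  0.2888]
```

>>> creep_tool(
  steps={"sx":[1.5, 4, 6.5, 9, 11.5, 13.5, 14.8, 14.8], "sy":[0.8, 2.15, 3.5, 4.85, 6.2, 7.3, 8, 8], "sz":[-0.1, -0.1, -0.1, -0.1, -0.1, -0.1, -0.1, -0.1], "rz":[0.6, 1.6, 2.6, 3.6, 4.6, 5.4, 5.78, 5.78], "aperture":[0, 0, 0, 0, 0, 0, 0, 0]},
)

```text
time_s: 6.88
eef_pos: [0.5186, 0.101, 0.2841]
eef_rot: [-3.138, -0.001, 1.731]
force: [-0.7, 0.1, -1.3]
width: 0.0135
grip_force: 49.1
```

>>> creep_tool(
  steps={"sx":[0, 0, 0, 0], "sy":[0, 0, 0, 0], "sz":[0, 0, 0, 0], "rz":[0, 0, 0, 0], "aperture":[0, 0, 0, 0]},
)

```text
time_s: 7.38
eef_pos: [0.52, 0.0987, 0.2864]
eef_rot: [3.141, 0.0, 1.727]
force: [0.6, -0.2, -1.3]
width: 0.0134
grip_force: 49.1
```

```bash
python3 go.py 0.529 0.1018 0.284 1.728
python3 - <<'E'
from h import *
p=vision.get_image("scene");q=vision.get_image("top")
a=cv2.resize(p["pixels"][120:250,250:380,::-1],(390,390),interpolation=2);b=cv2.resize(q["pixels"][120:250,230:360,::-1],(390,390),interpolation=2)
cv2.imwrite('pics/ins.png',np.hstack([a,b]))
E
```

```text
t 7.375 pos [0.52   0.0987 0.2864] rpy [3.1415e+00 1.0000e-04 1.7268e+00] q6 [ 0.065  0.081 -0.146  1.344 -0.     1.48 ] w 0.013400734029121956
shift [0.0017 0.0093 0.0024] rotvec in tool [ 0.0001  0.0001 -0.0012]
```

View pics/ins.png

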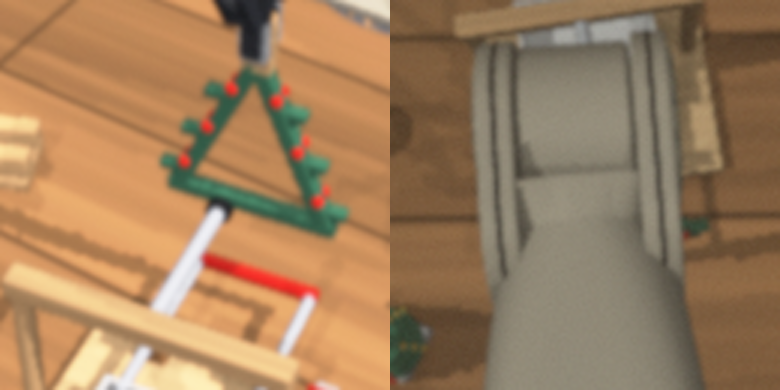

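The scene picture shows the tree hanging upright from the fingers before the knob at (323,189), with its foot bar from about (308,181) to (362,198). The arm covers the top view. Next I'll compare that with the predicted tree pose.

```bash
python3 - <<'E'
from h import *
p=vision.get_image("scene"); s=manip.state(); t=np.array(s["eef_pos"]); a=.157
print(t)
off=lambda px,py:((px-250)*3,(py-120)*3)
o=lambda x,y,z:np.array([t[0]+np.cos(a)*x-np.sin(a)*y,t[1]+np.sin(a)*x+np.cos(a)*y,t[2]-.1574+z])
for n,v in dict(openL=(.007,-.05,.014),openR=(.007,.05,.014),apex=(.007,0,.132),footL=(.007,-.07,0),footR=(.007,.07,0)).items(): print(n,np.round(off(*proj(p,o(*v)))))
print("knob",off(*proj(p,[.5880,.1112,.195])))
E
```

```text
[0.52000394 0.09900143 0.28640005]
openL [188. 185.]
openR [308. 222.]
apex [252.  87.]
footL [165. 191.]
footR [331. 242.]
knob (np.float64(218.42928876258856), np.float64(209.11483205953658))
```

>>> creep_tool(
  steps={"sx":[0, 0, 0, 0, 0, 0, 0, 0], "sy":[1, 2.5, 4, 5.25, 5.8, 5.8, 5.8, 5.8], "sz":[0, 0, 0, 0, 0, 0, 0, 0], "rz":[0, 0, 0, 0, 0, 0, 0, 0], "aperture":[0, 0, 0, 0, 0, 0, 0, 0]},
)

```text
time_s: 8.52
eef_pos: [0.6337, 0.1173, 0.2866]
eef_rot: [-3.141, -0.0, 1.728]
force: [0.4, -0.1, -1.3]
width: 0.0131
grip_force: 49.1
```

```bash
python3 - <<'E'
from h import *
p=vision.get_image("scene")
cv2.imwrite('pics/in2.png',cv2.resize(p["pixels"][140:290,240:390,::-1],(600,600),interpolation=2))
E
```

```text
(no output)
```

View pics/in2.png

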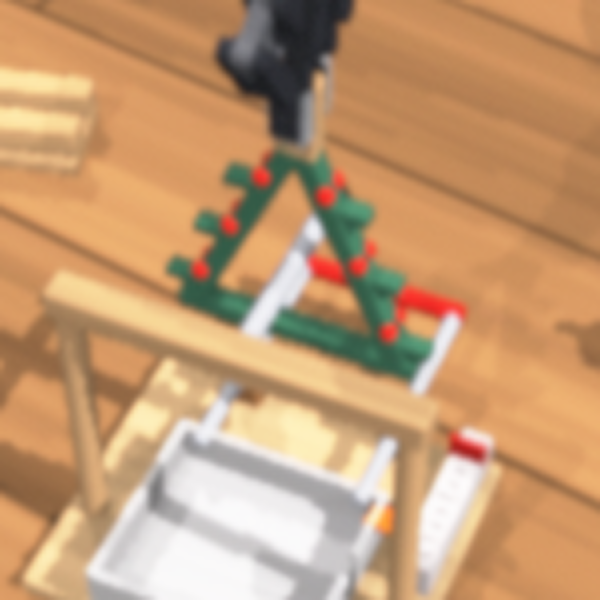

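```bash
python3 go.py 0.632 0.1182 0.2354 1.728
```

```text
t 8.575 pos [0.6338 0.1173 0.2866] rpy [-3.1416  0.      1.7278] q6 [ 0.083  0.29   0.107  1.388 -0.     1.497] w 0.013176572649723406
shift [ 0.0012 -0.0017  0.0512] rotvec in tool [-0.      0.     -0.0002]
```

The bar runs through the tree's opening in the crop: its near end shows inside the frame at about (310,230), and it passes over the foot bar at (260,310). Now lower slowly.

Converted, 0.05 m is 2.5, 0.046 m is 2.3.

>>> creep_tool(
  steps={"sx":[0, 0, 0, 0, 0, 0, 0], "sy":[0, 0, 0, 0, 0, 0, 0], "sz":[0.75, 1.5, 2, 2.3, 2.5, 2.5, 2.5], "rz":[0, 0, 0, 0, 0, 0, 0], "aperture":[0, 0, 0, 0, 0, 0, 0]},
)

```text
time_s: 9.45
eef_pos: [0.6349, 0.1174, 0.2368]
eef_rot: [3.141, 0.0, 1.728]
force: [0.9, -0.1, -1.5]
width: 0.0132
grip_force: 49.3
```

Converted, 0.002 m is 0.1, 0.001 m is 0.05.

>>> creep_tool(
  steps={"sx":[0, 0, 0], "sy":[0, 0, 0], "sz":[0.05, 0.1, 0.1], "rz":[0, 0, 0], "aperture":[0, 0, 0]},
)

```text
time_s: 9.82
eef_pos: [0.6349, 0.1178, 0.2349]
eef_rot: [3.14, -0.001, 1.728]
force: [-1.1, 2.3, -0.0]
width: 0.0131
grip_force: 49.6
```

>>> creep_tool(
  steps={"sx":[0, 0, 0], "sy":[0, 0, 0], "sz":[0.05, 0.1, 0.1], "rz":[0, 0, 0], "aperture":[0, 0, 0]},
)

```text
time_s: 10.2
eef_pos: [0.635, 0.1178, 0.2346]
eef_rot: [3.139, -0.001, 1.728]
force: [-1.3, 1.5, 8.0]
width: 0.0135
grip_force: 50.7
```

Contact with the bar, so release and rise.

Converted, -0.0015 m is -0.075.

>>> creep_tool(
  steps={"sx":[0, 0, 0, 0, 0, 0, 0], "sy":[0, 0, 0, 0, 0, 0, 0], "sz":[-0.075, -0.075, -0.075, -0.075, -0.075, -0.075, -0.075], "rz":[0, 0, 0, 0, 0, 0, 0], "aperture":[0, 0.02, 0.035, 0.05, 0.05, 0.05, 0.05]},
)

```text
time_s: 11.08
eef_pos: [0.6345, 0.1174, 0.2338]
eef_rot: [-3.142, 0.0, 1.728]
force: [0.7, 0.3, 0.5]
width: 0.0499
grip_force: 0.0
```

>>> creep_tool(
  steps={"sx":[0, 0, 0, 0, 0, 0], "sy":[0, 0, 0, 0, 0, 0], "sz":[-0.5, -1.5, -3.5, -5.5, -6, -6], "rz":[0, 0, 0, 0, 0, 0], "aperture":[0.05, 0.05, 0.05, 0.05, 0.05, 0.05]},
)

```text
time_s: 11.82
eef_pos: [0.6349, 0.1174, 0.3547]
eef_rot: [3.14, 0.0, 1.728]
force: [0.4, -0.5, -0.8]
width: 0.0501
grip_force: 0.0
```

```bash
python3 - <<'E'
from h import *
p=vision.get_image("scene")
cv2.imwrite('pics/hung.png',cv2.resize(p["pixels"][140:290,240:390,::-1],(600,600),interpolation=2))
E
```

```text
(no output)
```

View pics/hung.png

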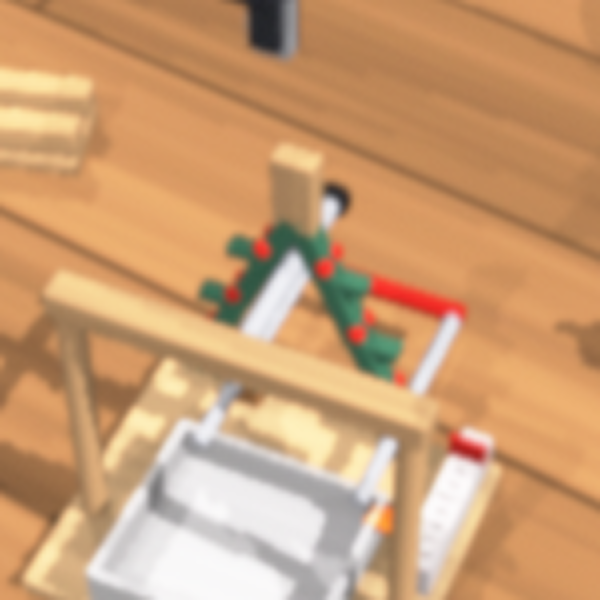

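The tree hangs upright on the bar at the middle of the crop (tab at (297,180), apex on the bar at (295,250)), and the gripper is clear above. Next I'll go back over the handle.

```bash
python3 go.py 0.509 0.0987 0.25 1.728
```

```text
t 11.875 pos [0.6343 0.1173 0.3531] rpy [-3.1408 -0.      1.7277] q6 [ 0.083  0.281  0.231  1.522 -0.     1.497] w 0.049883783559698226
shift [ 0.0012 -0.1266  0.1032] rotvec in tool [-0.0008 -0.     -0.0003]
```

>>> creep_tool(
  steps={"sx":[0, 0, 0.05, 0.05, 0.05, 0.05, 0.05, 0.05], "sy":[-2, -4.5, -6.35, -6.35, -6.35, -6.35, -6.35, -6.35], "sz":[0, 0, 1, 3, 5, 5.25, 5.25, 5.25], "rz":[0, 0, 0, 0, 0, 0, 0, 0], "aperture":[0.05, 0.05, 0.05, 0.05, 0.05, 0.05, 0.05, 0.05]},
)

```text
time_s: 12.88
eef_pos: [0.5102, 0.0986, 0.2504]
eef_rot: [3.139, 0.0, 1.728]
force: [0.2, 0.3, 0.4]
width: 0.0498
grip_force: 0.0
```

```bash
python3 go.py 0.509 0.0987 0.023 1.728; python3 - <<'E'
from h import *
p=vision.get_image("scene")
cv2.imwrite('pics/over.png',cv2.resize(p["pixels"][80:280,240:440,::-1],(600,600),interpolation=2))
t=vision.get_image("top"); print([proj(t,[.509,.0987,z]).round() for z in(.25,.5)])
E
```

```text
t 12.875 pos [0.5102 0.0986 0.2504] rpy [3.1389e+00 2.0000e-04 1.7278e+00] q6 [ 0.067  0.078 -0.225  1.265  0.     1.48 ] w 0.049763850698747926
shift [ 0.0003 -0.0018  0.2274] rotvec in tool [ 0.0027  0.0002 -0.0002]
[array([305., 200.]), array([299., 187.])]
```

View pics/over.png

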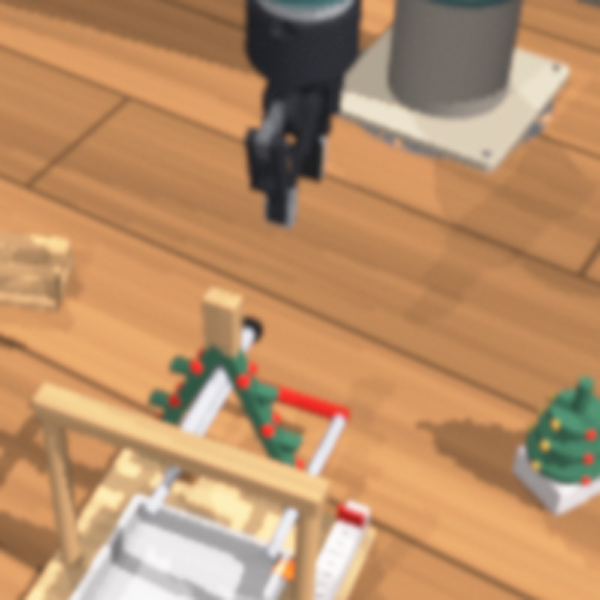

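The crop shows the gripper at (290,130), above and behind the red handle at (310,400). The knob is at (250,330) and the tree is still hanging. Before descending I'll check that the wrist clears the knob.

```bash
python3 - <<'E'
from h import *
p=vision.get_image("scene")
for z in(.25,.3,.35,.4,.45,.5,.55): print(z,proj(p,[.5102,.0986,z]).round(1))
cv2.imwrite('pics/wrist.png',cv2.resize(p["pixels"][0:170,260:430,::-1],(510,510),interpolation=2))
E
```

```text
0.25 [337.2 148.3]
0.3 [338.1 130.1]
0.35 [339.  110.5]
0.4 [340.   89.4]
0.45 [341.1  66.5]
0.5 [342.3  41.7]
0.55 [343.6  14.6]
```

View pics/wrist.png

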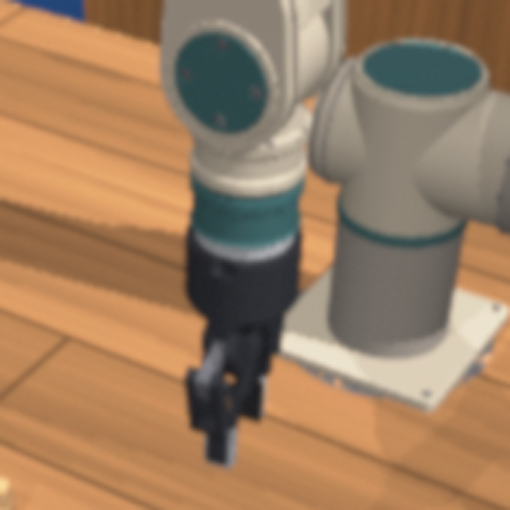

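The elbow housing stays more than 0.23 m above the TCP (crop (220,140), z ≥ 0.48 now) and the slim wrist clears the knob. Descend.

>>> creep_tool(
  steps={"sx":[0, 0, 0, 0, 0, 0, 0, 0], "sy":[-0.05, -0.05, -0.05, -0.05, -0.05, -0.05, -0.05, -0.05], "sz":[2, 4.5, 7, 9, 10.5, 11.25, 11.35, 11.35], "rz":[0, 0, 0, 0, 0, 0, 0, 0], "aperture":[0.05, 0.05, 0.05, 0.05, 0.05, 0.05, 0.05, 0.05]},
)

```text
time_s: 14.02
eef_pos: [0.5093, 0.0985, 0.023]
eef_rot: [3.139, 0.0, 1.728]
force: [0.4, 0.6, -0.2]
width: 0.0498
grip_force: 0.0
```

```bash
python3 go.py 0.509 0.0987 0.023 1.728
```

```text
t 14.025 pos [0.5093 0.0985 0.023 ] rpy [3.1392e+00 2.0000e-04 1.7278e+00] q6 [ 0.066  0.293 -0.497  0.778 -0.     1.48 ] w 0.0497648124672456
shift [ 0.0003 -0.0003  0.    ] rotvec in tool [ 0.0024  0.0002 -0.0002]
```

>>> creep_tool(
  steps={"sx":[0, 0, 0, 0, 0, 0], "sy":[0, 0, 0, 0, 0, 0], "sz":[0, 0, 0, 0, 0, 0], "rz":[0, 0, 0, 0, 0, 0], "aperture":[0.03, 0.01, 0, 0, 0, 0]},
  squeeze=80,
)

```text
time_s: 14.78
eef_pos: [0.51, 0.0986, 0.0232]
eef_rot: [3.138, 0.0, 1.728]
force: [2.1, 1.1, 5.6]
width: 0.0113
grip_force: 78.2
```

```bash
python3 go.py 0.509 0.0987 0.023 1.728
```

```text
t 14.775 pos [0.51   0.0986 0.0232] rpy [3.1377 0.     1.7276] q6 [ 0.066  0.293 -0.496  0.777  0.     1.48 ] w 0.011335578118486034
shift [ 0.0002 -0.001   0.0002] rotvec in tool [ 0.0039  0.     -0.0004]
```

The grip sits slightly above the bar's centre (narrow chord, upward push), so I'll regrip 3 mm lower.

>>> creep_tool(
  steps={"sx":[0, 0, 0, 0, 0, 0, 0], "sy":[0, 0, 0, 0, 0, 0, 0], "sz":[0, 0.15, 0.15, 0.15, 0.15, 0.15, 0.15], "rz":[0, 0, 0, 0, 0, 0, 0], "aperture":[0.03, 0.03, 0.02, 0, 0, 0, 0]},
)

```text
time_s: 15.65
eef_pos: [0.5078, 0.0984, 0.0186]
eef_rot: [-3.141, -0.0, 1.728]
force: [2.0, 0.9, -5.1]
width: 0.0118
grip_force: 77.9
```

```bash
python3 - <<'E'
from fit2 import *
print(P)
r=blobs(S,(0,150,90),(4,255,255),(340,235,30,30)); print(r, blobs(S,(5,170,130),(20,255,255),(325,255,25,25)))
c,s=np.cos(P[2]),np.sin(P[2])
for n in("mark","pointer"):
    print(n,[(a["confidence"],a["box"]) for a in spotter.regions_of(S,n)])
E
```

```text
[0.50903871 0.09865181 0.15720802]
[(26, [356.1, 251.5], [353, 249, 8, 6])] [(10, [336.4, 268.3], [335, 266, 3, 5])]
mark [(0.55, [352.5, 248.5, 9.1, 7.2]), (0.4, [248.8, 183.6, 117.2, 139.4])]
pointer [(0.86, [265.8, 211.7, 90.1, 99.9]), (0.35, [292.7, 180.4, 47.3, 52.8])]
```

```bash
cat > mk.py <<'E'
from fit2 import *
T0={**T,"pixels":cv2.imread('pics/top0.png')[:,:,::-1].copy()}; S0={**S,"pixels":cv2.imread('pics/scene0.png')[:,:,::-1].copy()}
def cen(p,box,lo,hi,hue):
    l,t,w,h=box; im=p["pixels"][t:t+h,l:l+w].astype(float); R,G,B=im[...,0],im[...,1],im[...,2]
    k=(np.clip(R-1.6*np.maximum(G,B),0,None) if hue=="red" else np.clip(np.minimum(R-1.5*G,G-1.2*B),0,None)); k[k<.25*k.max()]=0
    yy,xx=np.mgrid[t:t+h,l:l+w]; return np.array([(k*xx).sum(),(k*yy).sum()])/k.sum(), int((k>0).sum())
c,s=np.cos(P[2]),np.sin(P[2])
tosf=lambda w:(c*(w[0]-P[0])+s*(w[1]-P[1]),-s*(w[0]-P[0])+c*(w[1]-P[1]),w[2])
for n,bs,bt,hue in(("clip",(348,243,18,15),(260,170,18,15),"red"),("ptr",(328,258,18,20),(268,147,14,14),"orange")):
    a,na=cen(S0,bs,0,0,hue); b,nb=cen(T0,bt,0,0,hue)
    q=least_squares(lambda X:np.concatenate([proj(S0,X)-a,proj(T0,X)-b]),[.6,.2,.05])
    print(n,a,na,b,nb,np.round(tosf(q.x),4),q.fun.round(1),[np.round(tosf(atz(p,*u,z)),4) for z in (.044,.06) for p,u in((S0,a),(T0,b))])
E
python3 mk.py; python3 go.py 0.445 0.0885 0.0186 1.728
```

```text
clip [355.86663983 251.29798081] 37 [268.12788632 177.1687389 ] 8 [0.1004 0.0938 0.0514] [ 0.3  0.   0.3 -0.1] [array([0.0952, 0.0918, 0.044 ]), array([0.1013, 0.0953, 0.044 ]), array([0.1069, 0.095 , 0.06  ]), array([0.0987, 0.0938, 0.06  ])]
ptr [336.55414909 269.77355837] 15 [274.47761194 154.07462687] 12 [0.1626 0.0691 0.0463] [-0.6 -0.  -0.7  0.4] [array([0.1607, 0.0699, 0.044 ]), array([0.1639, 0.0672, 0.044 ]), array([0.1712, 0.0735, 0.06  ]), array([0.1605, 0.066 , 0.06  ])]
t 15.95 pos [0.5077 0.0984 0.0186] rpy [-3.1411e+00 -1.0000e-04  1.7278e+00] q6 [ 0.066  0.299 -0.501  0.771  0.     1.48 ] w 0.011703927856646939
shift [ 0.     -0.0634  0.    ] rotvec in tool [-0.0005 -0.0001 -0.0002]
```

The clip is 62–65 mm from the pointer's home, within the stated 55–75 mm. Pull 63.5 mm.

>>> creep_tool(
  steps={"sx":[0, 0, 0, 0, 0, 0, 0, 0], "sy":[-0.4, -1, -1.6, -2.2, -2.7, -3.05, -3.175, -3.175], "sz":[0, 0, 0, 0, 0, 0, 0, 0], "rz":[0, 0, 0, 0, 0, 0, 0, 0], "aperture":[0, 0, 0, 0, 0, 0, 0, 0]},
)

```text
time_s: 16.95
eef_pos: [0.4453, 0.0893, 0.0187]
eef_rot: [3.139, -0.002, 1.728]
force: [6.8, 4.2, -13.9]
width: 0.0119
grip_force: 78.5
```

>>> creep_tool(
  steps={"sx":[0, 0, 0], "sy":[0, 0, 0], "sz":[0, 0, 0], "rz":[0, 0, 0], "aperture":[0, 0, 0]},
)

```text
time_s: 17.32
eef_pos: [0.4454, 0.0893, 0.0186]
eef_rot: [3.139, -0.002, 1.728]
force: [7.4, 5.2, -13.9]
width: 0.0116
grip_force: 78.5
```

```bash
cat > chk.py <<'E'
from mk import *
print(tosf(manip.state()["eef_pos"]))
print(spotter.regions_of(S,"mark")[0]["box"])
print("exp ptr px",[proj(S,st(P,(.165-d,y,.044))).round(1) for d in(.060,.0635) for y in (.066,.069)])
cv2.imwrite('pics/end.png',np.hstack([cv2.resize(S["pixels"][230:290,310:370,::-1],(390,390),interpolation=2),cv2.resize(S["pixels"][150:280,250:380,::-1],(390,390),interpolation=2)]))
E
python3 chk.py
```

```text
clip [355.86663983 251.29798081] 37 [268.12788632 177.1687389 ] 8 [0.1004 0.0938 0.0514] [ 0.3  0.   0.3 -0.1] [array([0.0952, 0.0918, 0.044 ]), array([0.1013, 0.0953, 0.044 ]), array([0.1069, 0.095 , 0.06  ]), array([0.0987, 0.0938, 0.06  ])]
ptr [336.55414909 269.77355837] 15 [274.47761194 154.07462687] 12 [0.1626 0.0691 0.0463] [-0.6 -0.  -0.7  0.4] [array([0.1607, 0.0699, 0.044 ]), array([0.1639, 0.0672, 0.044 ]), array([0.1712, 0.0735, 0.06  ]), array([0.1605, 0.066 , 0.06  ])]
(np.float64(-0.0642847706009579), np.float64(0.0007105482638826311), np.float64(0.018643440474875515))
[352.7, 251.0, 11.5, 4.2]
exp ptr px [array([343.9, 250.8]), array([345.1, 251.3]), array([344.5, 249.7]), array([345.7, 250.1])]
```

View pics/end.png

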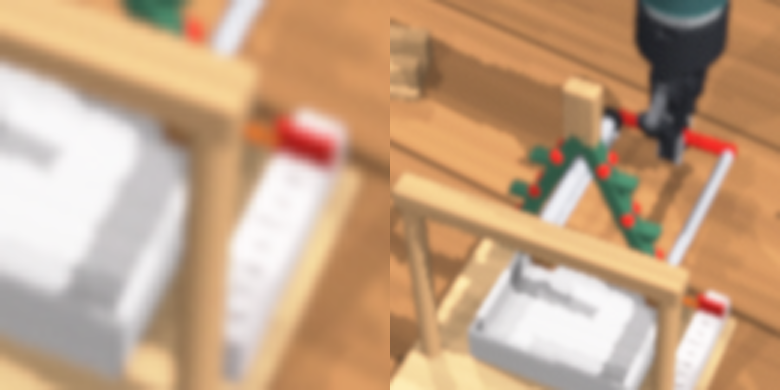

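The left crop shows the orange pointer's tip at (272,135), running into the left end of the red clip, which spans rows 118–152. The right crop shows the tree still hanging clear and the fingers on the handle. One more numeric check with the pointer's own colour in both views.

```bash
python3 - <<'E' | tail -4
from mk import *
for n,p,b in(("S",S,(346,244,9,12)),("T",T,(266,168,16,18))):
    a,k=cen(p,b,0,0,"orange"); print(n,"ptr",a,k,np.round(tosf(atz(p,*a,.044)),4))
    a,k=cen(p,(348,243,18,15) if n=="S" else (258,168,16,18),0,0,"red"); print(n,"clip",a,k,np.round(tosf(atz(p,*a,.05)),4))
E
```

```text
S ptr [350.58065728 249.91906103] 23 [0.0963 0.0792 0.044 ]
S clip [355.71045543 251.28503414] 39 [0.0997 0.0926 0.05  ]
T ptr [277.68707483 177.51020408] 7 [0.0958 0.0688 0.044 ]
T clip [268.1636953 177.1815235] 9 [0.1003 0.0946 0.05  ]
```

The estimates put the pointer 0–4 mm past the mark, so ease back 1.5 mm and hold.

Careful with the scale: shifts go in units of 20 mm and turns go in units of 0.05 rad. That gives: 0.0015 m is 0.075.

>>> creep_tool(
  steps={"sx":[0, 0, 0, 0, 0, 0], "sy":[0.075, 0.075, 0.075, 0.075, 0.075, 0.075], "sz":[0, 0, 0, 0, 0, 0], "rz":[0, 0, 0, 0, 0, 0], "aperture":[0, 0, 0, 0, 0, 0]},
)

```text
time_s: 18.32
eef_pos: [0.4471, 0.0896, 0.0187]
eef_rot: [3.139, -0.002, 1.728]
force: [8.2, 3.8, -14.4]
width: 0.0115
grip_force: 78.5
```

```bash
python3 - <<'E' | tail -5
from mk import *
for n,p,b in(("S",S,(346,244,9,12)),("T",T,(266,168,16,18))):
    a,k=cen(p,b,0,0,"orange"); print(n,"ptr",a,k,np.round(tosf(atz(p,*a,.044)),4))
print(tosf(manip.state()["eef_pos"]), [(a["confidence"],a["box"]) for a in spotter.regions_of(S,"tree")])
E
```

```text
clip [355.86663983 251.29798081] 37 [268.12788632 177.1687389 ] 8 [0.1004 0.0938 0.0514] [ 0.3  0.   0.3 -0.1] [array([0.0952, 0.0918, 0.044 ]), array([0.1013, 0.0953, 0.044 ]), array([0.1069, 0.095 , 0.06  ]), array([0.0987, 0.0938, 0.06  ])]
ptr [336.55414909 269.77355837] 15 [274.47761194 154.07462687] 12 [0.1626 0.0691 0.0463] [-0.6 -0.  -0.7  0.4] [array([0.1607, 0.0699, 0.044 ]), array([0.1639, 0.0672, 0.044 ]), array([0.1712, 0.0735, 0.06  ]), array([0.1605, 0.066 , 0.06  ])]
S ptr [350.54651163 250.58874829] 19 [0.0982 0.0798 0.044 ]
T ptr [276.92727273 176.68636364] 10 [0.0985 0.0706 0.044 ]
(np.float64(-0.06261081458485049), np.float64(0.0007039793946213412), np.float64(0.01864399734476234)) [(0.87, [289.7, 178.1, 51.0, 57.8]), (0.45, [275.5, 186.8, 90.0, 102.9])]
```

Pointer at 98–98.5 mm against a clip at about 99–100 mm in both views; well within 6 mm, so hand in.

```bash
python3 -c "
from rig import job
print(job.finish_job())"
```

```text
the job is handed in; nothing more can be done
None
```

The tree hangs released on the bar, the fingers hold the tray with its pointer measured 1–2 mm from the mark (6 mm allowed), and the job is handed in; the hand-in call returned no verdict.

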